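Set the polariscope's analyser to its rider and open the shutter

ROBOT

A 6-joint arm with a two-finger parallel gripper is mounted at the origin on a cart in front of the work surface, level with it; the furniture and walls round the work are solid. World frame = base frame: x ahead of the robot, y to its left, z up, the work surface at z = 0. Lengths are in mm, angles in rad, forces in N, time in s.
With the tool pointing down it reaches from about 350 to 875 mm from the base axis. Payload 4.2 kg.
Tool frame: the origin (TCP) lies at the very end of the fingers, on their centre line; the grasp point (between the pads) lies 19 mm behind it; z points along the fingers, y is the line along which they close (so a half turn about z gives the same grasp; the last joint's range is limited). The gripper opens to 85 mm and grips with 20 to 120 N. Pads are 22 mm wide; open, the fingers measure 114 mm over their backs; the gripper's body (76 mm by 85 mm) begins 54 mm behind the grasp point. The pads swing forward as they close: fully open they stand 13 mm farther back than shut.
Start: joints at [-0.984, 0.385, 0.008, 0, -1.194, -0.259], TCP at [201.241, -591.694, 231.312] pointing down, gripper open.
Joint ranges: [-3.14, 3.14], [-1.21, 2.06], [-1.07, 1.41], [-3.16, 2.05], [-2.99, -0.16], [-3.1, 3.1]. Speed limits (rad/s): [2.79, 2.79, 3.14, 3.14, 3.14, 3.14].

INTERFACE

Orientations are given as a unit quaternion [x, y, z, w].
In Python, from bench import arm gives the robot as it stands. The module is installed in compiled form; this text tells all that it offers.
- The arm moves only by the tool drive_tool, never from a script. Its argument "targets" is a list of rows, each a list of 5 numbers: the closure, from -1 (fully open) to 1 (shut), then the shift along the tool's x, y, z in mm, then the turn about the tool's z in degrees. In form: [[grip, tx, ty, tz, roll], ...]. A call has 1 to 12 rows; each row is the pose to reach, as a shift and turn from the pose commanded when the call began, along the tool's axes at that moment; what a row does not reach only later rows make up. A row lasts 1/10 s, in which the tool goes at most 50 mm and 8.59 degrees, less where a joint would pass 70% of its speed; a pose out of reach is approached as far as the arm can. A call with a gripper value outside its range is refused whole. The fingers move at their own pace and stop on an object; the grip force is fixed at half the most. Time passes only in rows, so rows that repeat a pose let the fingers close. It gives the time, the measured TCP pose, the force, the opening and the grip force at its end, in the units of the state.
- arm.read_state(): the state, without advancing time (a new reading comes with each control period).
- arm.get_image(name): name is "scene" or "top"; returns the picture (384x512x3 uint8, blue, green, red); there is no depth.
- arm.camera_params(name): a dict with "fov_y" (degrees; the focal length in pixels is half the picture's height over the tangent of half this angle, whatever the lens; pixels are square), "cx", "cy" (the principal point, pixels), "rvec" (rotation vector, rad) and "tvec" (3), from world to camera coordinates, as OpenCV has them. Camera axes: x right, y down, z forward; pixel columns grow to the right and rows downward; lengths in mm; the calibration is good to about 2 mm. A picture is of the moment at which its call begins. camera_params takes no time and is no camera call.
- arm.job_done(): hands the job in; it is judged then, once.
The state is a dict: "clock": time; "joints": joint angles; "joint_vel": joint speeds; "joint_efforts": joint torques, N m; "position": TCP position; "ee_rot": TCP orientation; "contact_force": force on the tool from outside, world axes, zero at the start; "wrist_torque": the same for the moment, N m; "gripper_width": finger opening in mm; "grasp_force": force on a finger pad.
Only numpy, scipy, OpenCV 4.12 (cv2) and the standard library are available. Lean on these libraries where they do the work, as an engineer would, in place of code of your own. Each camera call takes 0.05 s, during which the arm holds its last target. There are 200 camera calls.

TASK

Get the bench polariscope ready to look at a coated film: with the fingertips gently push the upright lever post of the analyser ring round its arc until the lever stands in line with the little rider clipped on the scale. Then push the upright tab of the shutter slide in until it is fully home against the lamp house, leaving the ring at its setting. Only push, lift nothing, and leave the rider and the petri dish, sample jar, conical flask and tweezers round the instrument where they are.

Things in the scene. Friction and masses are not known exactly. Their poses are not given: they have to be found in the camera images.
- polariscope: Bench polariscope, fixed to the worktop: a white box 170 (x) x 260 (y) x 45 mm high; origin at the centre of its underside, its -x side faces the robot. On its deck: on the -y half a round aluminium scale disc (radius 68, top at z 51 mm) with engraved marks every 10 degrees, and on it the black analyser ring (radius 42, top at z 67 mm); at the +y end the grey lamp house (85 x 50 mm, x from -8 to +77, y from 75 to 125, top at z 73 mm).
- ring_axis (a point): Point on the analyser ring's upright turning axis; in the polariscope's frame at x 0, y -45 mm, z 65 mm. Does not move with the ring.
- analyser_ring (a joint): Angle of the analyser ring, rad. 0: the lever points along the polariscope's -x (towards the robot); grows counterclockwise seen from above, so that positive values turn the lever towards the polariscope's -y. End stops at -1.35 and +1.35. Friction holds it wherever it is left; pushing the post takes about 2 N. It starts at a more negative angle than the rider.
- lever_post (a point): Upright round steel post at the outer end of the ring's lever: 11 mm diameter, 76 mm from the ring axis, from z 58 to z 101 mm above the worktop; the point is on its centre line at its top. The lever arm from the ring to the post is a bar 5 mm wide, from z 58 to z 63 mm.
- lever_line (a point): Point on the middle line of the lever arm, 64 mm from the ring axis, z 60 mm: it comes to stand over rider_line when the setting is right.
- rider_line (a point): Point on the middle line of the small dark steel rider clipped to the scale's rim, 64 mm from the ring axis. The rider is a tongue 7 mm wide that reaches radially from 58 to 80 mm from the axis (past the rim, under the lever post), with a foot 16 mm wide on the rim; top at z 55 mm, so the lever arm passes 3 mm above it. It is stiff and must not be shifted.
- rider (a joint): Angle of the rider on the scale, rad, counted like joint analyser_ring: the lever is in line when the two values are equal.
- shutter_slide (a joint): How far the shutter slide is pushed in, m: 0 out (shut), 0.040 fully home at its stop (open). It moves along the polariscope's +x, stays where it is left, takes about 2 N.
- shutter_tab (a point): Top centre of the front (-x) face of the slide's upright tab: a steel plate 26 mm wide (y), 4 mm thick (x), from z 56 to z 92 mm. Push on this face along the polariscope's +x. At 0.040 in, its back touches the lamp house (the point is then at x -14, y +100 mm of the polariscope); the steel blade (24 mm wide, z 55 to 59 mm) runs from the tab into the lamp house.
- petri_dish: Bystander: glass petri dish, 64 mm across, 18 mm high, on the worktop in front of the polariscope; origin at the centre of its underside.
- sample_jar: Bystander: clear sample jar with white cap, 33 mm across, 55 mm high; origin at the centre of its underside.
- flask: Bystander: conical flask, 64 mm across, 104 mm high, at the polariscope's -y end; origin at the centre of its underside.
- tweezers: Bystander: steel tweezers, 132 mm long, 10 mm high, lying on the worktop; origin under the middle.

How it is judged (in metres and radians):
On the way, in this order (a step that is already met when the one before it is completed fails the run):
1. the lever stands in line with the rider, at rest (horizontal distance between lever_line and rider_line below 0.004 m and velocity of joint analyser_ring between -0.05 and 0.05 rad/s), for 0.3 s.
2. then the shutter slide is pushed fully home (horizontal distance between lever_line and rider_line below 0.004 m and value of joint shutter_slide above 0.037 m), for 0.2 s.
At the end, for the whole second after the job is handed in: The lever's middle line is within 4 mm of the rider's at 64 mm radius (3.6 degrees) and at rest, and the shutter slide is at least 37 of its 40 mm in (all of step 2 and velocity of joint analyser_ring between -0.05 and 0.05 rad/s); the robot touches nothing.
It fails at once if the fingers press on the instrument with more than 40 N (contact force between the fingers and polariscope above 40 N).
It fails at once if the shutter is pushed home before the lever is in line (value of joint shutter_slide above 0.037 m and not (horizontal distance between lever_line and rider_line below 0.004 m)).
It fails at once if the rider is shifted on the scale (distance of rider_line from where it was at the start of the episode above 0.003 m).
It fails at once if a bystander is lifted, carried or knocked away (distance of any of petri_dish, sample_jar, flask, tweezers from where it was at the start of the episode above 0.012 m).
It also fails if it takes over 58 s, if anything falls off the work surface, if the arm or the gripper's body presses on something with over 40 N, if the wrist force passes 120 N, or if a joint passes its speed limit or range.

## Working session

There is one attempt and no reset: what is moved stays moved. The work goes in short steps, Python scripts to look and compute and a tool call to move; the robot and the scene stay as the last step left them, time stands still between calls to the robot, and variables do not carry over. Pictures are saved under pics/ and viewed, at most 10 in all, crops included, and the job is handed in when it is done.

Besides the shell and the picture viewer there is one more tool, called after "Request:" in YAML: its name, and indented under it one key for each argument. drive_tool: Moves the arm, as the interface text tells. Its arguments: {"type":"object","properties":{"targets":{"type":"array","items":{"type":"array","items":{"type":"number"}}}},"required":["targets"]}

```bash
mkdir -p pics; python3 - <<'E'
from bench import arm
import cv2
for n in("scene","top"):
    cv2.imwrite(f"pics/{n}0.png",arm.get_image(n)); print(arm.camera_params(n))
print(arm.read_state())
E
```

```text
{'fov_y': 45.22635004551824, 'cx': 253.34040745874594, 'cy': 201.25851190089375, 'rvec': array([ 1.88727185, -0.80345638,  0.47282108]), 'tvec': array([-341.6483601 ,  259.41303475,  707.98288161])}
{'fov_y': 46.57716700087562, 'cx': 248.07559430809002, 'cy': 193.0159888684008, 'rvec': array([ 2.16314111, -2.06011904,  0.21232657]), 'tvec': array([   4.06166129,  538.65870446, 1002.66953936])}
{'clock': 0.1, 'joints': array([-9.84411709e-01,  3.85462578e-01,  6.74760166e-03, -4.22930684e-04,
       -1.19399567e+00, -2.58603111e-01]), 'joint_vel': array([-0.001169  , -0.00130919,  0.00289998,  0.00208023,  0.0005732 ,
       -0.00022941]), 'joint_efforts': array([-2.98817140e-04, -3.93320775e+01,  1.88929725e+01,  4.19791505e+00,
       -2.57964399e-03,  1.58773464e-06]), 'position': array([ 201.05869015, -591.22106779,  230.33724707]), 'ee_rot': array([-1.63081020e-01,  9.86612196e-01,  9.53588491e-04, -2.13196696e-04]), 'contact_force': array([-0.06268215, -0.47593195,  0.57994223]), 'wrist_torque': array([ 0.01728224, -0.02055069, -0.05131721]), 'grasp_force': 0.0, 'gripper_width': 84.86213717118014}
```

View pics/scene0.png

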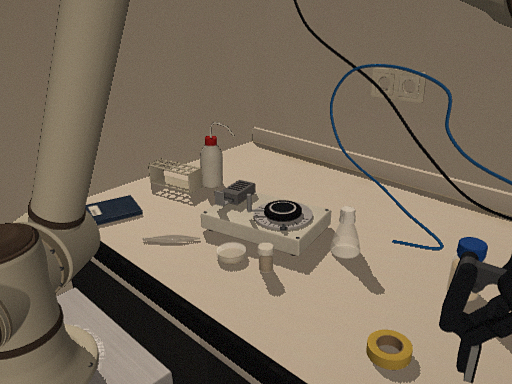

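View pics/top0.png

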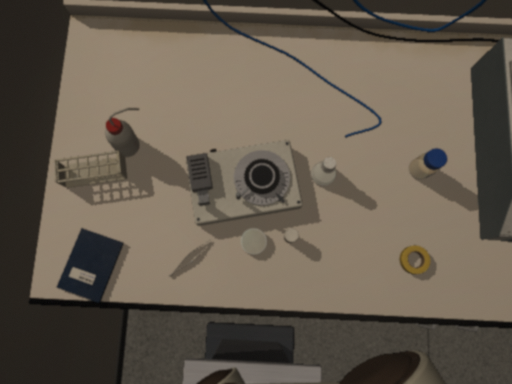

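The scene view shows the polariscope near (265,215). In the top view its box spans roughly (187,155) to (300,210), with the ring at (262,176), the tab at about (204,197), and the petri dish and jar in front at (254,241) and (291,236). I'll enlarge both views.

```bash
python3 - <<'E'
import cv2,numpy as np
a=cv2.imread("pics/top0.png")[135:255,165:345]; b=cv2.imread("pics/scene0.png")[170:280,190:370]
cv2.imwrite("pics/t1.png",cv2.convertScaleAbs(cv2.resize(a,None,fx=4.4,fy=4.4,interpolation=cv2.INTER_CUBIC),alpha=1.5))
cv2.imwrite("pics/s1.png",cv2.convertScaleAbs(cv2.resize(b,None,fx=4.4,fy=4.4,interpolation=cv2.INTER_CUBIC),alpha=1.3))
E
```

```text
(no output)
```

View pics/t1.png

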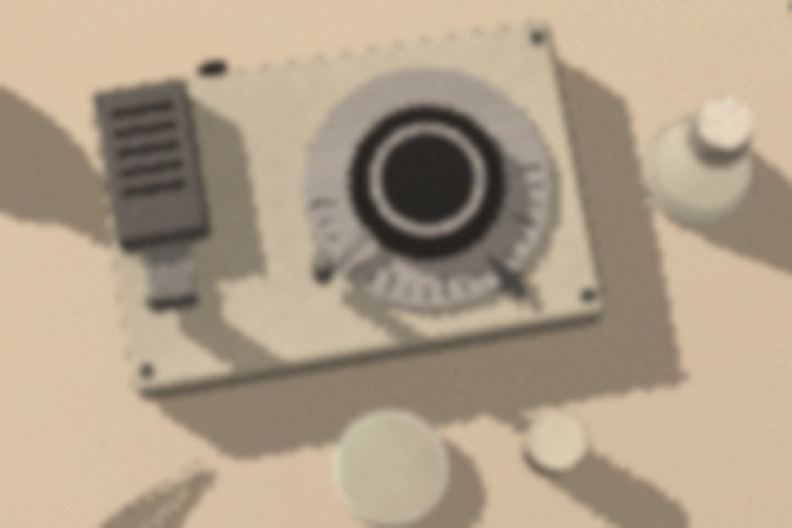

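View pics/s1.png

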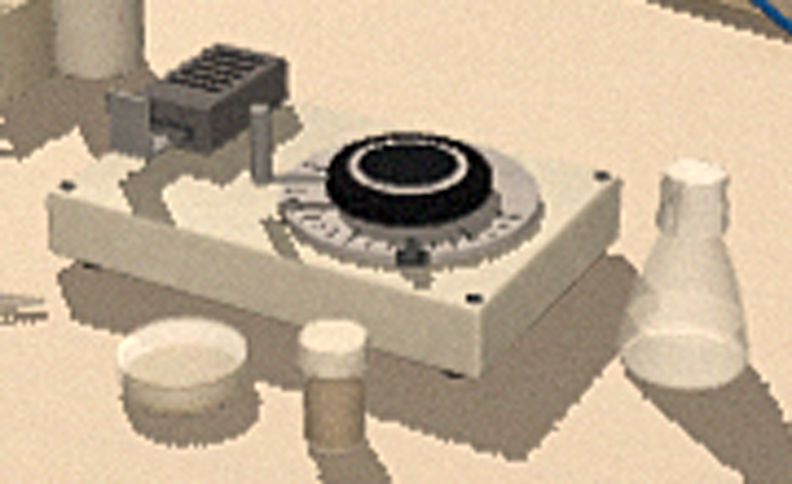

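The top crop shows the ring centre at (427,180), the post at (322,272), the rider foot at (510,282), the tab's front top edge at (172,303), and deck screws at (538,37), (588,294) and (147,370). In the scene crop the post top is at (261,108), the rider at (412,255), the tab top from (108,95) to (152,98), and the screws at (602,176), (474,298) and (67,186).

```bash
cat > h.py <<'E'
import numpy as np,cv2
from bench import arm
C={}
for n in("scene","top"):
    p=arm.camera_params(n);R=cv2.Rodrigues(p["rvec"])[0];f=192/np.tan(np.radians(p["fov_y"]/2))
    C[n]=(f,p["cx"],p["cy"],R,-R.T@p["tvec"])
OFF={"top":(165,135),"scene":(190,170)}
def px(n,c): return (np.array(c)+.5)/4.4-.5+OFF[n]
def ray(n,uv):
    f,cx,cy,R,o=C[n];d=R.T@np.array([(uv[0]-cx)/f,(uv[1]-cy)/f,1]);return o,d/np.linalg.norm(d)
def plane(n,uv,z): o,d=ray(n,uv);return o+d*(z-o[2])/d[2]
def tri(u,v):
    a,d=ray("scene",u);b,e=ray("top",v)
    s=np.linalg.lstsq(np.c_[d,-e],b-a,rcond=None)[0];p,q=a+s[0]*d,b+s[1]*e
    return (p+q)/2,np.linalg.norm(p-q)
def proj(n,P):
    f,cx,cy,R,o=C[n];q=R@(np.array(P)-o);return np.array([cx+f*q[0]/q[2],cy+f*q[1]/q[2]])
def crop(n,P): return (proj(n,P)-OFF[n]+.5)*4.4-.5
E
python3 - <<'E'
from h import *
np.set_printoptions(precision=1,suppress=True)
print(C["top"][4],C["scene"][4])
T=lambda c:px("top",c);S=lambda c:px("scene",c)
for k,s,t in[("scr--",(67,186),(147,370)),("scr-+",(474,298),(588,294)),("scr++",(602,176),(538,37)),("post",(261,106),(322,275)),("tabtop",(130,96),(172,303)),("rider",(412,250),(512,283)),("ring",(410,166),(427,180)),("jar",(334,332),(556,440))]:
    print(k,*tri(S(s),T(t)))
for k,t,z in[("c-,-y",(602,312),45),("c+,-y",(545,25),45),("c-,+y",(140,385),45),("ring",(427,180),67),("disc",(429,190),51),("post",(322,275),101),("rider",(512,283),55),("rtip",(536,304),55),("tab",(172,303),92),("jar",(556,440),55),("petri",(390,466),18),("flask",(724,124),104)]:
    print(k,plane("top",T(t),z))
E
```

```text
[ 323.6   21.1 1091. ] [-123.4 -622.2  531.9]
scr-- [472.3 145.8  44.1] 0.014430202521647804
scr-+ [525.7 -90.5  44.7] 0.8124876212723946
scr++ [669.7 -58.6  44.9] 0.1447460135375931
post [520.3  50.2 103.1] 7.578318254955817
tabtop [502.7 128.5  91.3] 3.98348894277111
rider [528.1 -48.7  54.1] 1.4597014811154898
ring [580.6  -0.6  64.3] 2.0711777184760467
jar [444.7 -74.9  55.5] 2.0955925722730866
c-,-y [515.8 -98.   45. ]
c+,-y [676.8 -62.2  45. ]
c-,+y [463.8 148.9  45. ]
ring [579.1   0.2  67. ]
disc [577.6  -1.5  51. ]
post [517.7  52.7 101. ]
rider [527.4 -48.1  55. ]
rtip [516.5 -61.4  55. ]
tab [501.  129.7  92. ]
jar [444.  -74.2  55. ]
petri [429.6  12.6  18. ]
flask [ 607.5 -152.3  104. ]
```

Triangulated heights agree with the text: deck 44–45, post 103, tab 91, rider 54. The polariscope centre is about (571, 43.6) with a yaw of 12.6°, which puts the axis at (581,-0.4). The rider is at about +30° and the lever at about -53°. Next I shut the fingers and move above the start of the push, turned to the instrument's axes.

Request:
drive_tool:
  targets:
    - [1,-512,533,0,-84]
    - [1,-512,533,0,-84]
    - [1,-512,533,0,-84]
    - [1,-512,533,0,-84]
    - [1,-512,533,0,-84]
    - [1,-512,533,0,-84]
    - [1,-512,533,0,-84]
    - [1,-512,533,0,-84]
    - [1,-512,533,0,-84]
    - [1,-512,533,0,-84]
    - [1,-512,533,0,-84]
    - [1,-512,533,0,-84]

```text
clock: 1.3
position: [455.6, -46.1, 231.3]
ee_rot: [0.782, -0.624, 0.0, -0.0]
contact_force: [0.4, -0.5, 0.0]
gripper_width: 0.1
grasp_force: 0.0
```

```bash
python3 - <<'E'
from h import *
s=arm.read_state();from scipy.spatial.transform import Rotation as R
print(s["clock"],s["position"],s["joints"],s["gripper_width"]);print(R.from_quat(s["ee_rot"]).as_matrix().round(3))
E
```

```text
1.3 [455.59899259 -46.11599326 231.33865215] [ 2.55550388e-01  9.66024957e-02 -3.80834288e-01 -6.15383768e-05
 -1.09325167e+00 -3.18948096e-02] 0.0968858319262149
[[ 0.222 -0.975  0.   ]
 [-0.975 -0.222  0.   ]
 [-0.    -0.    -1.   ]]
```

Request:
drive_tool:
  targets:
    - [1,-108,-85,0,0]
    - [1,-108,-85,0,0]
    - [1,-108,-85,0,0]
    - [1,-108,-85,100,0]
    - [1,-108,-85,100,0]
    - [1,-108,-85,100,0]
    - [1,-108,-85,100,0]
    - [1,-108,-85,100,0]

```text
clock: 2.1
position: [516.4, 76.3, 134.0]
ee_rot: [0.782, -0.624, 0.002, -0.002]
contact_force: [0.8, 0.3, 0.2]
gripper_width: 0.5
grasp_force: 0.0
```

```bash
python3 - <<'E'
from h import *
out=[]
for n in("top","scene"):
    x,y=OFF[n]; out.append(cv2.resize(arm.get_image(n)[y:y+110,x:x+180],None,fx=4.4,fy=4.4,interpolation=cv2.INTER_CUBIC))
cv2.imwrite("pics/b.png",cv2.resize(np.vstack(out),(490,600),interpolation=cv2.INTER_AREA))
E
```

```text
(no output)
```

View pics/b.png

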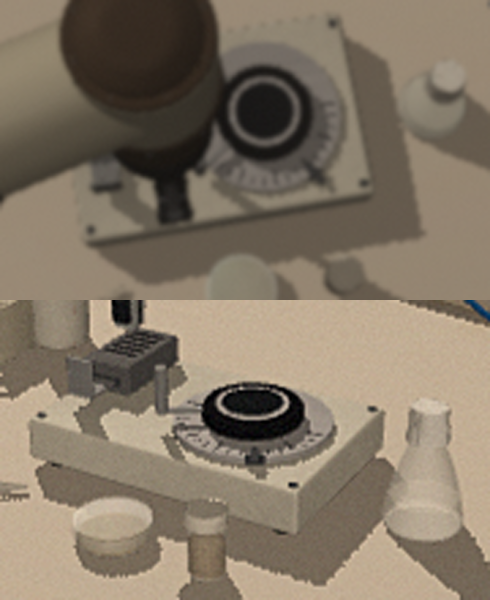

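The picture (top half is the top view, lower half the scene view) shows the fingertip at (125,320), just behind and clear of the post at (162,390). The deck below it is free. I'll descend, then start the push.

Request:
drive_tool:
  targets:
    - [1,0,0,30,0]
    - [1,0,0,55,0]
    - [1,0,0,55,0]
    - [1,0,0,55,0]
    - [1,0,0,55,0]

```text
clock: 2.7
position: [515.9, 76.4, 78.4]
ee_rot: [0.782, -0.624, 0.001, -0.002]
contact_force: [0.6, -0.8, 0.4]
gripper_width: 0.2
grasp_force: 0.0
```

Request:
drive_tool:
  targets:
    - [1,8,0,0,0]
    - [1,12,0,0,0]
    - [1,16,1,0,0]
    - [1,21,6,0,0]
    - [1,26,10,0,0]
    - [1,31,14,0,0]
    - [1,36,18,0,0]
    - [1,42,21,0,0]
    - [1,48,23,0,0]
    - [1,55,25,0,0]
    - [1,61,27,0,0]
    - [1,61,27,0,0]

```text
clock: 3.9
position: [502.5, 9.7, 76.8]
ee_rot: [0.781, -0.624, 0.001, -0.001]
contact_force: [-0.1, -0.9, -0.1]
gripper_width: 0.1
grasp_force: 0.0
```

```bash
python3 - <<'E'
from h import *
s=arm.read_state();d=s["position"][:2]-[571,43.6];print(d@[.976,.218],d@[-.218,.976],s["position"][2],s["contact_force"])
out=[]
for n in("top","scene"):
    x,y=OFF[n]; out.append(cv2.resize(arm.get_image(n)[y:y+110,x:x+180],None,fx=4.4,fy=4.4,interpolation=cv2.INTER_CUBIC))
cv2.imwrite("pics/c.png",cv2.resize(np.vstack(out),(490,600),interpolation=cv2.INTER_AREA))
E
```

```text
-74.24325608809069 -18.196445875324123 76.80836521710636 [-0.06596838 -0.91089659 -0.13178624]
```

View pics/c.png

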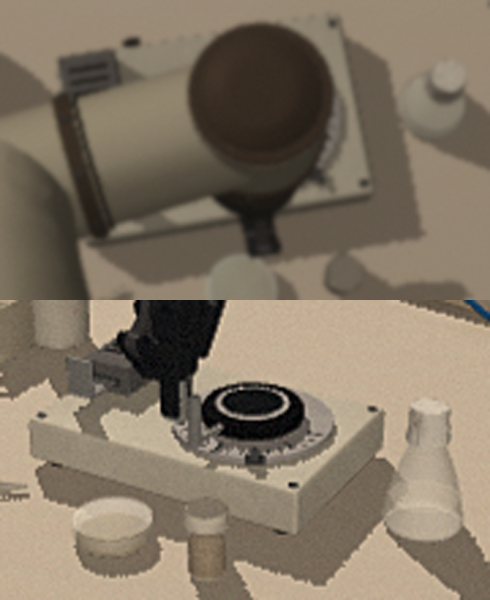

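The ring is moving: the post now stands at about (192,395) in the scene half, with the finger next to it at (172,400). I'll compare this with the predicted post positions.

```bash
python3 - <<'E'
from h import *
for t in(-53,-20,-15,-10,-5,0,25,30,35):
    a=np.radians(t);l=[-76*np.cos(a),-45-76*np.sin(a)]
    P=[571+l[0]*.976-l[1]*.218,43.6+l[0]*.218+l[1]*.976]
    p=crop("scene",P+[101]);q=crop("scene",P+[60]);print(t,p.round(),q.round(),(p*.6187+[0,300]).round(),(q*.6187+[0,300]).round())
E
```

```text
-53 [259. 110.] [262. 182.] [160. 368.] [162. 413.]
-20 [291. 144.] [292. 218.] [180. 389.] [181. 435.]
-15 [299. 148.] [301. 223.] [185. 392.] [186. 438.]
-10 [309. 152.] [311. 227.] [191. 394.] [192. 441.]
-5 [320. 156.] [321. 231.] [198. 397.] [199. 443.]
0 [331. 159.] [333. 234.] [205. 398.] [206. 445.]
25 [397. 168.] [397. 244.] [246. 404.] [246. 451.]
30 [411. 168.] [411. 244.] [254. 404.] [254. 451.]
35 [425. 168.] [425. 244.] [263. 404.] [263. 451.]
```

The post is at about -9°, which matches the geometry. I continue to about 26° and then measure.

Request:
drive_tool:
  targets:
    - [1,5,2,0,0]
    - [1,10,2,0,0]
    - [1,15,2,0,0]
    - [1,20,1,0,0]
    - [1,25,0,0,0]
    - [1,30,-1,0,0]
    - [1,34,-2,0,0]
    - [1,38,-4,0,0]
    - [1,41,-5,0,0]
    - [1,43,-6,0,0]
    - [1,43,-6,0,0]
    - [1,43,-6,0,0]

```text
clock: 5.2
position: [517.7, -30.2, 76.6]
ee_rot: [0.782, -0.624, 0.001, -0.0]
contact_force: [-0.1, -0.8, -0.3]
gripper_width: 0.0
grasp_force: 0.0
```

```bash
python3 - <<'E'
from h import *
s=arm.read_state();d=s["position"][:2]-[571,43.6];print(d@[.976,.218],d@[-.218,.976],s["position"][2],s["contact_force"])
y=np.degrees(np.arcsin((-45-(d@[-.218,.976]-16.5))/76));print(y)
im=arm.get_image("scene")[195:245,225:325]
cv2.imwrite("pics/d.png",cv2.convertScaleAbs(cv2.resize(im,None,fx=8,fy=8,interpolation=cv2.INTER_CUBIC),alpha=1.4))
E
```

```text
-68.11935859847823 -60.389751217592966 76.58257746278213 [-0.11907496 -0.80000443 -0.26783329]
24.80946198954546
```

View pics/d.png

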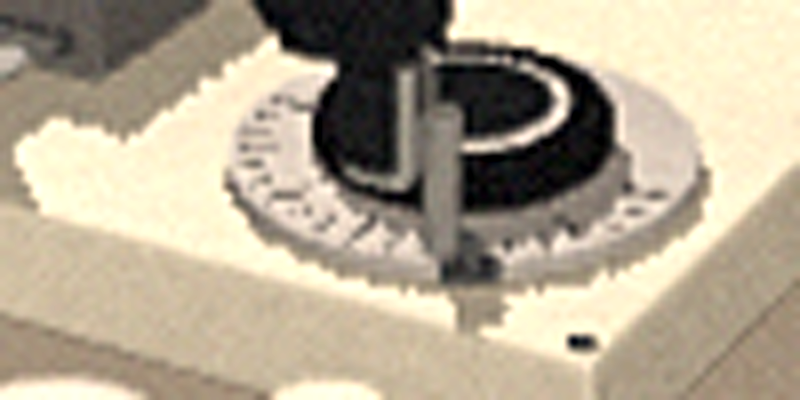

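The post top is at (446,108) and its base at (441,250). The rider's foot is centred at about (470,268), slightly further on. I'll work out both angles.

```bash
python3 - <<'E'
from h import *
def W(t,r,z):
    a=np.radians(t);l=[-r*np.cos(a),-45-r*np.sin(a)];return [571+l[0]*.976-l[1]*.218,43.6+l[0]*.218+l[1]*.976,z]
g=lambda P:((proj("scene",P)-[225,195]+.5)*8-.5).round(0)
for t in(24,25,26,27):print(t,g(W(t,76,101)),g(W(t,76,70)))
for t in(28,29,30,31,32,33):print(t,g(W(t,68,55)),g(W(t,74,55)),crop("top",W(t,68,55)).round(),crop("top",W(t,80,55)).round(),crop("top",W(t,58,55)).round())
# dark rider in the first pictures
for n,(x,y,w,h) in {"top":(275,190,16,20),"scene":(276,222,16,12)}.items():
    b=cv2.imread(f"pics/{n}0.png",0)[y:y+h,x:x+w];print(b)
E
```

```text
24 [438. 106.] [438. 210.]
25 [443. 106.] [443. 211.]
26 [448. 106.] [448. 211.]
27 [453. 106.] [453. 211.]
28 [458. 246.] [458. 257.] [506. 279.] [519. 297.] [494. 265.]
29 [462. 246.] [462. 257.] [507. 278.] [521. 295.] [495. 264.]
30 [467. 246.] [467. 257.] [509. 277.] [523. 294.] [497. 263.]
31 [471. 246.] [472. 257.] [511. 275.] [525. 292.] [498. 262.]
32 [476. 246.] [477. 257.] [512. 274.] [527. 290.] [500. 260.]
33 [480. 246.] [482. 257.] [514. 272.] [529. 289.] [501. 259.]
[[ 72  74  75  74  73  74  77  89  96  98 101  98  88  86  92 108]
 [ 73  73  74  73  71  71  78  96 105 105  99  91  85  88  97 114]
 [ 71  69  72  73  70  70  78  95 103 103  93  87  87  91 104 120]
 [ 67  62  65  69  70  76  84  92  97  94  86  88  94 100 109 122]
 [ 67  58  54  59  68  84  94  95  92  86  84  88 101 112 117 123]
 [ 71  64  53  51  61  78  91  93  88  84  85  92 106 118 122 125]
 [ 76  73  62  51  51  60  72  77  76  80  88  99 113 123 125 126]
 [ 89  89  77  60  49  50  53  56  66  81  96 112 122 125 126 126]
 [101 102  93  72  52  46  46  52  65  84 101 117 123 126 126 126]
 [102 105  
[... 831 characters left out ...]
  90  87  88  87  87  86  84]
 [100  98  81  78  84  83  58  39  67  80  88  83  77  84  82  98]
 [153 150  88  84  93  95  64  46  57  68  96  98  48 102 108 153]
 [150 139  95 151  88  97  55  52  53  70 108 143 100 152 147 148]
 [133 138 145 138  33  29  52  60  51  21  37  86 145 136 128 118]
 [110 108 112 112  34  47  57  61  48  26  42  76 124 118 110 105]
 [109 109 113 112  38  33  40  37  36  26  48  74 120 115 103 100]
 [118  94  98  95  63  64  66  64  67  63  70  89  95  94 101 119]
 [177 117 118 119 123  97 103 110 109 113 103 104 124 113 129 169]
 [175 180 181 178 170 111  91 101  96 103  99 109 171 182 175 171]
 [168 174 171 170 174 166 114 116  99 104 102  96 119 171 173 171]]
```

The lever is at 25.3 ± 0.5° and the rider at 30.3°, so I push 5° further.

Request:
drive_tool:
  targets:
    - [1,2,-1,0,0]
    - [1,4,-2,0,0]
    - [1,6,-3,0,0]
    - [1,6,-3,0,0]
    - [1,6,-3,0,0]

```text
clock: 5.75
position: [521.5, -35.5, 76.3]
ee_rot: [0.781, -0.624, 0.0, -0.0]
contact_force: [-0.8, -0.7, 0.2]
gripper_width: -0.1
grasp_force: 0.0
```

Request:
drive_tool:
  targets:
    - [1,-15,0,0,0]
    - [1,-30,0,0,0]
    - [1,-30,0,-35,0]
    - [1,-70,0,-70,0]
    - [1,-120,0,-70,0]
    - [1,-170,0,-70,0]
    - [1,-170,0,-70,0]
    - [1,-170,0,-70,0]

```text
clock: 6.55
position: [483.4, 131.6, 146.4]
ee_rot: [0.782, -0.623, 0.0, -0.0]
contact_force: [-0.0, -0.1, 0.7]
gripper_width: 0.1
grasp_force: 0.0
```

```bash
python3 - <<'E'
from h import *
s=arm.read_state();d=s["position"][:2]-[571,43.6];print(d@[.976,.218],d@[-.218,.976],s["position"][2],s["contact_force"])
a=arm.get_image("scene")[200:240,235:325];b=arm.get_image("top")[160:220,225:315]
cv2.imwrite("pics/e.png",cv2.convertScaleAbs(cv2.resize(np.vstack([a,b]),None,fx=6,fy=6,interpolation=cv2.INTER_CUBIC),alpha=1.5))
E
```

```text
-66.32142921074268 104.96673889026937 146.39357780510693 [-0.01501884 -0.13902789  0.66334339]
```

View pics/e.png

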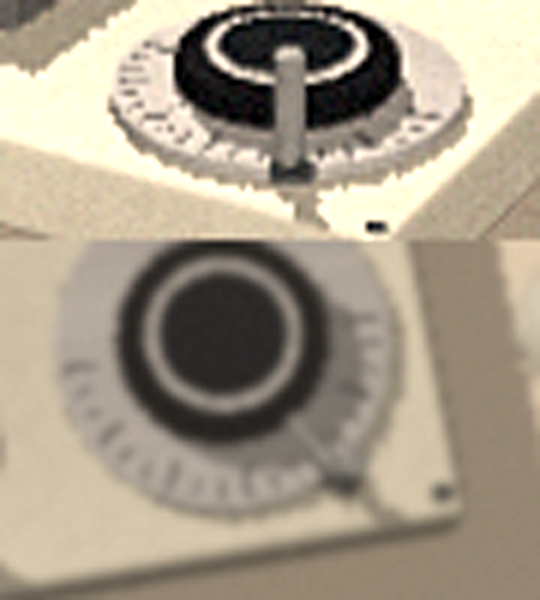

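Scene half: the post is at x≈290 and the rider foot is centred at x≈292, so they agree to within 1°. The lever is also in line over the rider in the top half, at (340,480). Next I turn the tool by 90° and stand in front of the shutter tab.

Request:
drive_tool:
  targets:
    - [1,5,17,0,90]
    - [1,5,17,0,90]
    - [1,5,17,0,90]
    - [1,5,17,0,90]
    - [1,5,17,0,90]
    - [1,5,17,0,90]
    - [1,5,17,0,90]
    - [1,5,17,0,90]
    - [1,5,17,0,90]
    - [1,5,17,0,90]
    - [1,5,17,0,90]
    - [1,5,17,0,90]

```text
clock: 7.85
position: [468.4, 120.2, 146.1]
ee_rot: [-0.11, 0.994, -0.0, -0.0]
contact_force: [-0.7, 0.8, 0.4]
gripper_width: -0.3
grasp_force: 0.0
```

Request:
drive_tool:
  targets:
    - [1,0,0,35,0]
    - [1,0,0,75,0]
    - [1,0,0,75,0]
    - [1,0,0,75,0]

```text
clock: 8.25
position: [468.5, 121.1, 71.4]
ee_rot: [-0.111, 0.994, -0.001, -0.001]
contact_force: [1.4, 0.3, 0.1]
gripper_width: -0.0
grasp_force: 0.0
```

```bash
python3 - <<'E'
from h import *
s=arm.read_state();d=s["position"][:2]-[571,43.6];print(d@[.976,.218],d@[-.218,.976],s["position"],s["ee_rot"],s["contact_force"])
a=arm.get_image("scene")[170:240,190:290]
cv2.imwrite("pics/f.png",cv2.convertScaleAbs(cv2.resize(a,None,fx=6,fy=6,interpolation=cv2.INTER_CUBIC),alpha=1.5))
E
```

```text
-83.14865964759164 97.95613040694549 [468.50272148 121.07102837  71.44835151] [-1.11495779e-01  9.93764590e-01 -6.11376359e-04 -5.06459631e-04] [1.41300737 0.2754997  0.10293046]
```

View pics/f.png

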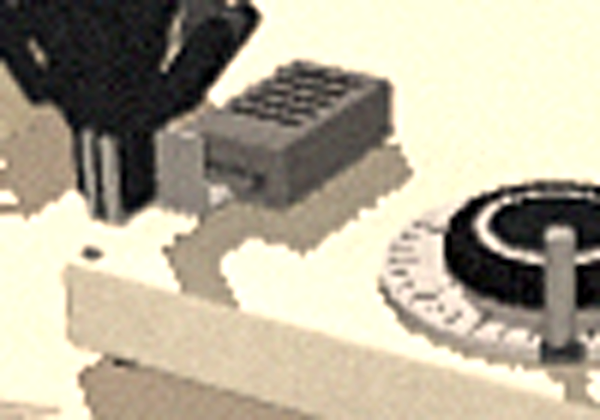

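The fingertip at (110,210) stands in front of the tab at (182,170), at the right height. I push along +x, slowing before the stop.

Request:
drive_tool:
  targets:
    - [1,-8,0,0,0]
    - [1,-13,0,0,0]
    - [1,-18,0,0,0]
    - [1,-23,0,0,0]
    - [1,-28,0,0,0]
    - [1,-33,0,0,0]
    - [1,-38,0,0,0]
    - [1,-43,0,0,0]
    - [1,-47,0,0,0]
    - [1,-51,0,0,0]
    - [1,-53,0,0,0]
    - [1,-54,0,0,0]

```text
clock: 9.5
position: [520.9, 133.7, 71.2]
ee_rot: [-0.111, 0.994, -0.0, -0.0]
contact_force: [-0.7, -1.3, 1.0]
gripper_width: -0.2
grasp_force: 0.8
```

Request:
drive_tool:
  targets:
    - [1,-1,0,0,0]
    - [1,-2,0,0,0]
    - [1,-2,0,0,0]
    - [1,-2,0,0,0]

```text
clock: 9.9
position: [522.7, 134.2, 71.2]
ee_rot: [-0.111, 0.994, 0.0, -0.0]
contact_force: [-0.9, -1.1, -0.2]
gripper_width: 0.0
grasp_force: 0.6
```

Request:
drive_tool:
  targets:
    - [1,-0.5,0,0,0]
    - [1,-1,0,0,0]
    - [1,-1.5,0,0,0]
    - [1,-1.5,0,0,0]

```text
clock: 10.3
position: [524.2, 134.5, 71.2]
ee_rot: [-0.111, 0.994, -0.0, -0.0]
contact_force: [-1.0, -0.8, -0.9]
gripper_width: -0.1
grasp_force: 0.7
```

Request:
drive_tool:
  targets:
    - [1,-0.5,0,0,0]
    - [1,-1,0,0,0]
    - [1,-1,0,0,0]

```text
clock: 10.6
position: [525.2, 134.8, 71.3]
ee_rot: [-0.111, 0.994, 0.0, -0.0]
contact_force: [-1.3, -1.5, 0.7]
gripper_width: 0.2
grasp_force: 0.7
```

Request:
drive_tool:
  targets:
    - [1,-0.5,0,0,0]
    - [1,-1,0,0,0]
    - [1,-1,0,0,0]

```text
clock: 10.9
position: [525.5, 134.8, 71.2]
ee_rot: [-0.111, 0.994, -0.0, -0.001]
contact_force: [-4.9, -0.4, 2.2]
gripper_width: -0.3
grasp_force: 2.2
```

Request:
drive_tool:
  targets:
    - [1,-0.5,0,0,0]
    - [1,-1,0,0,0]
    - [1,-1,0,0,0]

```text
clock: 11.2
position: [525.5, 134.7, 71.2]
ee_rot: [-0.111, 0.994, -0.0, -0.002]
contact_force: [-7.5, -0.2, 4.3]
gripper_width: 0.0
grasp_force: 3.6
```

The tab has stopped moving and the force is rising, so it is at the stop. I back off, lift clear and check.

Request:
drive_tool:
  targets:
    - [1,10,0,0,0]
    - [1,25,0,0,0]
    - [1,25,0,-40,0]
    - [1,25,0,-90,0]
    - [1,60,30,-130,0]
    - [1,100,60,-130,0]
    - [1,100,60,-130,0]
    - [1,100,60,-130,0]

```text
clock: 12.0
position: [416.1, 172.7, 202.6]
ee_rot: [-0.113, 0.994, 0.001, 0.002]
contact_force: [0.6, -0.1, 0.5]
gripper_width: 0.2
grasp_force: 0.0
```

```bash
python3 - <<'E'
from h import *
s=arm.read_state();print(s["clock"],s["position"],s["contact_force"])
a=arm.get_image("scene")[175:275,190:360]; b=arm.get_image("top")[145:225,180:316]
cv2.imwrite("pics/g.png",cv2.convertScaleAbs(np.vstack([cv2.resize(a,(510,300),interpolation=cv2.INTER_CUBIC),cv2.resize(b,(510,300),interpolation=cv2.INTER_CUBIC)]),alpha=1.5))
E
```

```text
12.0 [416.12717645 172.71217981 202.61233833] [ 0.64059923 -0.14159797  0.53191551]
```

View pics/g.png

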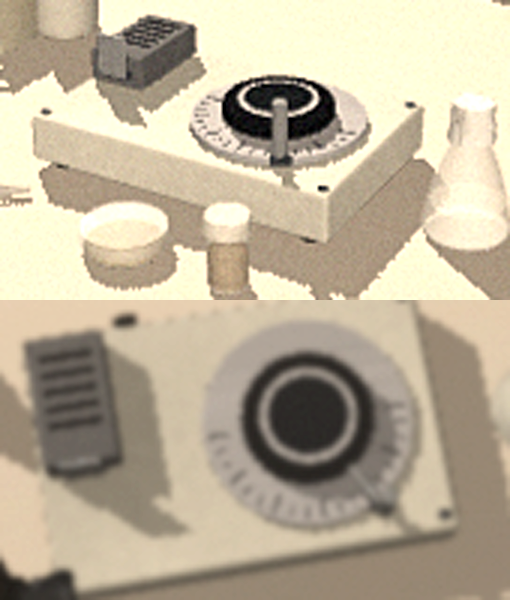

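The tab sits flush against the lamp house, at (115,58) in the scene half and (80,465) in the top half. The lever is still over the rider at (280,160), and the bystanders look unmoved.

```bash
python3 -c "
from bench import arm
print(arm.job_done())"
```

```text
the job is handed in; nothing more can be done
None
```

I set the lever in line with the rider (within about 1° by camera), pushed the shutter fully home, backed the arm clear and handed the job in at about 12 s; the hand-in returned no verdict.

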